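Start a microcentrifuge run: latch the lid, raise the speed five clicks, press start

ROBOT

A 6-joint arm with a two-finger parallel gripper is mounted at the origin on the work surface. World frame = base frame: x ahead of the robot, y to its left, z up, the work surface at z = 0. Lengths are in mm, angles in rad, forces in N, time in s.
With the tool pointing down it reaches from about 400 to 825 mm from the base axis. Payload 7 kg.
Tool frame: the origin (TCP) lies midway between the tips of the shut fingers; the grasp point (between the pads) lies r.hold_point_z behind it (r.hold_point_z is the distance from the TCP to the grasp point, in mm); z points along the fingers, y is the line along which they close (so a half turn about z gives the same grasp; the last joint's range is limited). The gripper opens to 88 mm and grips with 3 to 60 N. Pads are 19 mm wide; open, the fingers measure 130 mm over their backs; the gripper's body (78 mm by 193 mm) begins 47 mm behind the grasp point.
Start: joints at [1.467, 0.359, 0.012, 0, -1.224, -0.288], TCP at [257.757, 623.824, 226.561] pointing down, gripper open.
Joint ranges: [-3.07, 3.07], [-1.43, 2.12], [-1.02, 1.25], [-3.03, 1.67], [-3.05, -0], [-3.03, 3.03]. Speed limits (rad/s): [2.39, 2.39, 3.01, 3.14, 3.14, 3.14].

INTERFACE

Orientations are given as a 3x3 rotation matrix whose columns are the frame's x, y, z axes.
In Python, from workcell import r gives the robot as it stands.
- The arm moves only by the tool drive_tool, never from a script. Its argument "targets" is text: rows parted by semicolons, each of 6 numbers parted by spaces: the shift along the tool's x, y, z in cm, then the turn, a rotation vector about the tool's x, y, z in degrees. In form: tx ty tz wx wy wz; .... A call has 1 to 12 rows; each row shifts and turns the commanded pose from where the row before left it, along the tool's axes as they then stand; what a row does not reach is not made up. A row lasts 1/8 s, in which the tool goes at most 62.5 mm and 10.7 degrees, less where a joint would pass 70% of its speed; a pose out of reach is approached as far as the arm can. A call with a gripper value outside its range is refused whole. "hand" is the opening, from 0 (shut) to 1 (fully open), set as the call begins (left out, the last holds). The fingers move at their own pace and stop on an object; "newtons" is the grip in N (left out, the last holds). Time passes only in rows, so rows that do not move let the fingers close. It gives the time, the measured TCP pose, the force, the opening and the grip force at its end, in the units of the state.
- r.read_state(): the state, without advancing time (a new reading comes with each control period).
- r.grab_frame(name): name is "side" or "top"; returns (picture, depth): 400x640x3 uint8, red, green, blue; 400x640 float32, mm along the optical axis (not along the pixel's ray), 0 where there is no reading.
- r.camera_params(name): a dict with "intrinsics" (3x3 intrinsics, pixels), "extrinsics" (4x4, takes a point from world to camera coordinates). Camera axes: x right, y up, looking along -z (the intrinsics and any distortion apply to the point x, -y, -z); pixel columns grow to the right and rows downward; lengths in mm; the calibration is good to about 2 mm. A picture is of the moment at which its call begins. camera_params takes no time and is no camera call.
- r.hand_in(): hands the job in; it is judged then, once.
The state is a dict: "time": time; "q": joint angles; "joint_velocities": joint speeds; "tau": joint torques, N m; "tool_pos": TCP position; "tool_rot": TCP orientation; "force": force on the tool from outside, world axes, zero at the start; "torque": the same for the moment, N m; "opening": finger opening in mm; "grip_force": force on a finger pad.
Only numpy, scipy, OpenCV 4.12 (cv2) and the standard library are available. Lean on these libraries where they do the work, as an engineer would, in place of code of your own. Each camera call takes 0.05 s, during which the arm holds its last target. There are 200 camera calls.

TASK

Start the loaded microcentrifuge: first press its raised lid down until the latch holds it shut, then turn the blue speed dial up (clockwise seen from above) by exactly five clicks from where it stands, and then press the green start button all the way down and let go. Leave the grey timer dial as it is set and do not disturb the other things on the bench.

Things in the scene. Friction and masses are not known exactly. Their poses are not given: they have to be found in the camera images.
- centrifuge: White microcentrifuge, 345 x 300 mm (x, y), fixed. Origin: centre of its underside; at yaw 0 its -x faces the robot, +y is the robot's left. In its frame, mm: flat deck x -175 to -60 at z 85; behind it the bowl's rim at z 110. Axis of the blue speed dial (-122, 85), centre of the green button (-127, 0), axis of the grey timer dial (-122, -85). Lid hinge axis along y at x 145, z 110.
- lid (a joint): Lid angle, rad: 0 shut, grows as the front edge rises; starts at 0.85 to 1.1. Stays put above about 0.7; let go lower and unlatched, a spring lifts it back to about 0.7. Pushing at the front edge takes 1 to 2 N, but about 8 N from 0.07 rad on, where a sprung ball catch under the middle of that edge gives way and snaps over at about 0.025; it then holds the lid at 0 against 5 N of lift.
- lid_lip (a point): On the lid: centre of the top of the grey lip (80 mm wide, stands out 9 mm) at the middle of the front edge, 205 mm from the hinge axis and 12 mm above the lid's underside. The white lid is 270 mm wide, 205 mm deep; its outer face is 15 mm above the underside and flat from the lip back to 186 mm from the hinge, where a dome rises 9 mm more. Shut, that face is 125 mm above the bench.
- lid_hinge (a point): On the lid's hinge axis (along the machine's y), at the middle of the lid's width, level with the lid's underside, 110 mm above the bench.
- speed_dial (a joint): Speed dial angle, rad, grows clockwise seen from above. Click stops every 18 degrees (0.314 rad), numbers 0 to 10, then end stops; it starts in one of stops 1 and 2. A sprung ball draws it into the nearest stop: 0.07 N m to leave a stop, nothing half way, then it pulls on into the next. At 0 the pointer points to the machine's +y, at stop 5 to its +x.
- speed_dial_grip (a point): On the speed dial's axis, 110 mm above the bench. The dial is a blue upright bar grip 12 mm thick, 40 mm long, 30 mm tall, its top 120.5 mm above the bench, on a black disc 46 mm across whose top is 91.5 mm above the bench.
- speed_dial_pointer (a point): The speed dial's pointer: top of that end of the blue bar which has the white line, 20 mm from the axis, 120.5 mm above the bench. The bar lies along the line from the axis to this point. Scale dots 18 degrees apart stand round the dial on the deck.
- timer_dial (a joint): Angle of the grey timer dial, rad, built like the speed dial but grey and held by friction; to be left as it is.
- timer_dial_pointer (a point): The pointer end of the grey timer dial, 20 mm from its axis, 120.5 mm above the bench.
- start_button (a joint): Travel of the green start button, m: 0 up, 0.005 fully down. Springs back; 1.5 N to begin to move, 5 N fully down.
- start_button_top (a point): Centre of the top of the green start button, 29 mm across, 97 mm above the bench when up.
- tube_rack: Bystander: red tube rack with white capped tubes, 70 x 120 x 49 mm. Origin: centre of its underside.
- pink_tip_box: Bystander: open pipette tip box, clear with a pink top and yellow tips, 85 x 122 x 70 mm. Origin: centre of its underside.
- blue_tip_box: Bystander: closed blue tip box, 89 x 126 x 86 mm. Origin: centre of its underside.
- reagent_bottle: Bystander: glass bottle with blue cap, 70 mm across, 145 mm tall. Origin: centre of its underside.
- beaker: Bystander: clear plastic beaker, 68 mm across, 85 mm tall. Origin: centre of its underside.
- bench_timer: Bystander: flat orange bench timer, 50 x 62 x 18 mm. Origin: centre of its underside.
- pipette: Bystander: dark blue pipette lying on the bench, 267 mm long, 35 mm high. Origin: on the bench under its middle; lies along its x, tip to +x.

How it is judged (in metres and radians):
On the way, in this order (a step that is already met when the one before it is completed fails the run):
1. the lid is latched shut (value of joint lid below 0.02 rad), for 0.3 s.
2. the speed dial stands five clicks clockwise from its start (value of joint lid below 0.02 rad and distance of speed_dial_pointer from where it was at the start of the episode between 0.0268 and 0.0297 m), for 0.3 s.
3. the start button is pressed down (all of step 2 and value of joint start_button above 0.0035 m), for 0.05 s.
At the end, for the whole second after the job is handed in: Lid latched shut (under 0.02 rad), speed dial at rest in the fifth stop clockwise from where it started (within 6 degrees), start button pressed (at least 3.5 mm) after both and now up again; timer dial and bystanders left alone (all of step 2 and velocity of joint speed_dial below 0.1 rad/s and value of joint start_button below 0.0015 m); the robot touches nothing.
It fails at once if the start button is pressed before the lid is latched and the dial is set (value of joint start_button above 0.0035 m and not (value of joint lid below 0.02 rad and distance of speed_dial_pointer from where it was at the start of the episode between 0.0268 and 0.0297 m)).
It fails at once if the grey timer dial is turned (over 14 degrees) (distance of timer_dial_pointer from where it was at the start of the episode above 0.005 m).
It fails at once if a bystander on the bench is shifted by more than 30 mm (distance of any of tube_rack, pink_tip_box, blue_tip_box, reagent_bottle, beaker, bench_timer, pipette from where it was at the start of the episode above 0.03 m).
It also fails if it takes over 72 s, if anything falls off the work surface, if the arm or the gripper's body presses on something with over 40 N, if the wrist force passes 120 N, or if a joint passes its speed limit or range.

## Working session

There is one attempt and no reset: what is moved stays moved. The work goes in short steps, Python scripts to look and compute and a tool call to move; the robot and the scene stay as the last step left them, time stands still between calls to the robot, and variables do not carry over. Pictures are saved under pics/ and viewed, at most 10 in all, crops included, and the job is handed in when it is done.

Besides the shell and the picture viewer there is one more tool, called after ">>>" as name(argument=value, ...), one argument or row to a line, values as JSON. drive_tool: Moves the arm, as the interface text tells. Its arguments: {"type":"object","properties":{"targets":{"type":"string"},"hand":{"type":"number"},"newtons":{"type":"number"}},"required":["targets"]}

```bash
mkdir -p pics; cat > h.py <<'E'
import numpy as np, cv2
from workcell import r
def grab(n):
    p,d=r.grab_frame(n); np.savez(f'{n}.npz',p=p,d=d); return p,d
def unproj(n,d):
    c=r.camera_params(n); K=np.array(c['intrinsics']);T=np.linalg.inv(np.array(c['extrinsics']))
    v,u=np.mgrid[0:d.shape[0],0:d.shape[1]]
    P=np.stack([(u-K[0,2])/K[0,0]*d,-(v-K[1,2])/K[1,1]*d,-d],-1)
    return P@T[:3,:3].T+T[:3,3]
E
python3 - <<'E'
from h import *
for n in('side','top'):
    p,d=grab(n); cv2.imwrite(f'pics/{n}0.png',p[...,::-1]); print({k:np.array(v).round(2).tolist() if k!='x' else v for k,v in r.camera_params(n).items()})
s=r.read_state();print(s['time'],s['tool_pos'],np.round(s['tool_rot'],3),s['opening'],r.hold_point_z)
E
```

```text
{'intrinsics': [[511.46, 0.0, 315.58], [0.0, 511.46, 208.09], [0.0, 0.0, 1.0]], 'extrinsics': [[0.89, -0.45, 0.01, -457.61], [0.31, 0.63, 0.71, -278.03], [-0.33, -0.63, 0.7, -1329.05], [0.0, 0.0, 0.0, 1.0]]}
{'intrinsics': [[362.24, 0.0, 316.83], [0.0, 362.24, 194.47], [0.0, 0.0, 1.0]], 'extrinsics': [[-0.0, -1.0, 0.0, 42.71], [0.98, -0.0, 0.19, -542.23], [-0.19, 0.0, 0.98, -1143.74], [0.0, 0.0, 0.0, 1.0]]}
0.1 [257.60321202 623.45662437 225.71358823] [[ 0.924 -0.382 -0.   ]
 [-0.382 -0.924 -0.001]
 [ 0.     0.001 -1.   ]] 87.80128605348477 18.8
```

View pics/side0.png

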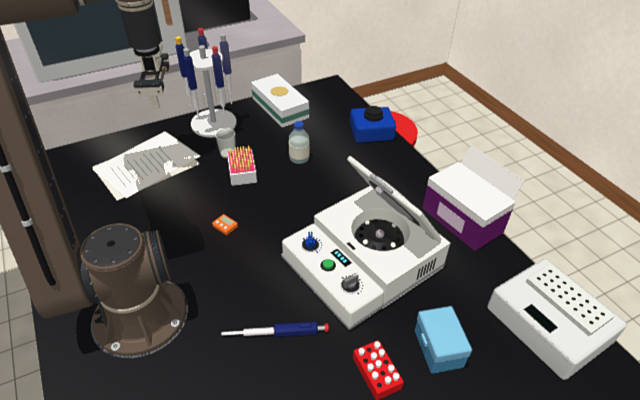

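View pics/top0.png

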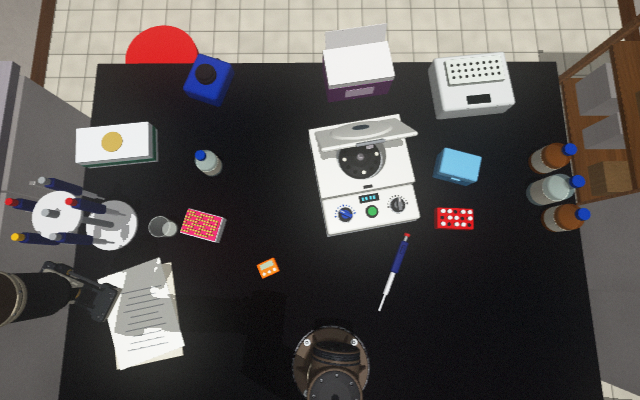

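```bash
python3 - <<'E'
from h import *
ims=[]
for n,(x,y) in (('side',(282,215)),('top',(318,180))):
    f=np.load(f'{n}.npz');p,d=f['p'],f['d'];P=unproj(n,d)
    h=cv2.cvtColor(p,cv2.COLOR_RGB2HSV)
    g=cv2.inRange(h,(50,90,60),(75,255,255))>0
    b=cv2.inRange(h,(105,120,60),(125,255,255))>0
    roi=np.zeros_like(g);roi[y:y+90,x:x+110]=1
    for nm,m,z in(('green',g,93),('blue',b,100)):
        m=m&roi&(P[...,2]>z-4)&(P[...,2]<135); q=P[m]; v,u=np.nonzero(m)
        print(n,nm,m.sum(),u.mean().round(1),v.mean().round(1),np.median(q,0).round(1),q.min(0).round(),q.max(0).round())
    # deck & rack edges
    m=roi&(abs(P[...,2]-85)<3); q=P[m]; print('deck',m.sum(),q[:,:2].min(0).round(),q[:,:2].max(0).round()); 
    print(cv2.minAreaRect(q[:,:2].astype(np.float32)))
    t=p[y:y+90,x:x+110]; 
    ims.append(cv2.resize(t,None,fx=5,fy=5,interpolation=cv2.INTER_CUBIC)[:300 if n=='xx' else 450])
a=np.hstack([cv2.resize(i,(400,327)) for i in ims]);cv2.imwrite('pics/z.png',a[...,::-1])
E
```

```text
side green 88 327.7 263.7 [ 478.4 -137.7   96. ] [ 465. -151.   89.] [ 494. -122.  103.]
side blue 90 309.8 241.1 [465.2 -58.5 114.9] [456. -72.  96.] [484. -33. 124.]
deck 2897 [ 412. -281.] [726.  27.]
((581.3054809570312, -116.55705261230469), (305.6166687011719, 301.8427734375), 9.011452674865723)
top green 61 371.6 211.0 [ 480.2 -132.3   96.6] [ 467. -146.   91.] [ 493. -120.  100.]
top blue 67 345.6 214.0 [467.9 -48.9 117.9] [458. -64.  96.] [484. -31. 125.]
deck 2272 [ 413. -283.] [573.  33.]
((503.9603271484375, -125.46957397460938), (143.047119140625, 298.30548095703125), 9.239041328430176)
```

View pics/z.png

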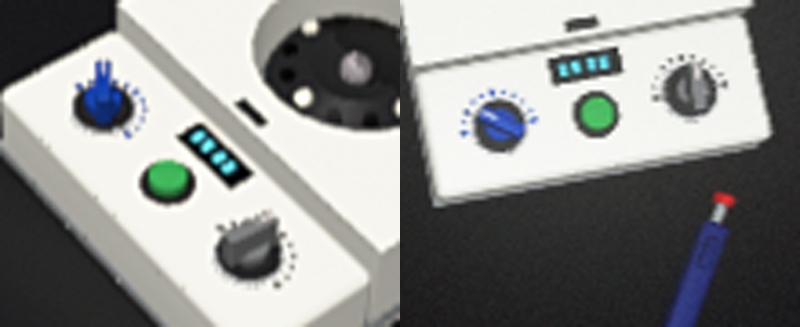

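```bash
cat >> h.py <<'E'
yaw=np.radians(9.1); O=np.array([603.5,-112.5,0.])
R=np.array([[np.cos(yaw),-np.sin(yaw),0],[np.sin(yaw),np.cos(yaw),0],[0,0,1]])
def proj(n,X):
    c=r.camera_params(n);E=np.array(c['extrinsics']);q=np.array(X)@E[:3,:3].T+E[:3,3]
    q=q*[1,-1,-1]@np.array(c['intrinsics']).T; return q[...,:2]/q[...,2:]
def w(m): return O+R@np.array(m,float)
E
python3 - <<'E'
from h import *
for n in('side','top'):
    f=np.load(f'{n}.npz');p,d=f['p'],f['d'];P=unproj(n,d);M=(P-O)@R
    # refine: front/side edges of body
    m=(abs(M[...,2]-85)<4)&(abs(M[...,0]+117)<90)&(abs(M[...,1])<180)&(d>0); q=M[m]
    for lo in(-60,0,60):
        s=q[(abs(q[:,1]-lo)<20)];print(n,'front x',np.percentile(s[:,0],1).round(1),end=' ')
    s=q[(q[:,0]>-160)&(q[:,0]<-80)];print('y edges',np.percentile(s[:,1],[.5,99.5]).round(1), 'deck z',np.median(q[:,2]).round(1))
    m=(M[...,2]>160)&(M[...,2]<340)&(abs(M[...,1])<120)&(abs(M[...,0]-80)<150)&(d>0);q=M[m]
    print('lid',len(q),'ang',np.percentile(np.arctan2(q[:,2]-110,145-q[:,0]),[5,25,50,75,95]).round(3),'rho',np.percentile(np.hypot(q[:,2]-110,145-q[:,0]),[90,97,99.5]).round(1), 'x@zmax', q[q[:,2].argmax()].round())
    h=cv2.cvtColor(p,cv2.COLOR_RGB2HSV);b=(cv2.inRange(h,(105,120,60),(125,255,255))>0)
    print('axis px',proj(n,[w((-122,85,120)),w((-122,85,92)),w((-127,0,97))]).round(1).tolist())
    for st in(1,2):
        a=np.radians(90-18*st);pt=[w((-122+s*20*np.cos(a),85+s*20*np.sin(a),120.5)) for s in(1,-1)];print(st,proj(n,pt).round(1).tolist())
E
```

```text
side front x -170.9 side front x -172.2 side front x -171.2 y edges [-150.4  142.9] deck z 84.4
lid 1053 ang [0.922 0.983 1.001 1.025 1.064] rho [207.5 213.2 215.2] x@zmax [ 35. -26. 296.]
axis px [[309.4, 236.2], [309.4, 243.1], [326.8, 262.5]]
1 [[307.1, 230.8], [311.6, 241.3]]
2 [[309.4, 230.6], [309.3, 241.6]]
top front x -167.3 top front x -169.3 top front x -170.3 y edges [-145.4  147.3] deck z 84.9
lid 1730 ang [1.016 1.064 1.104 1.184 1.349] rho [204.  211.1 214.7] x@zmax [ 37.  26. 297.]
axis px [[345.6, 213.4], [344.9, 214.6], [372.0, 211.6]]
1 [[339.2, 212.4], [352.1, 214.4]]
2 [[339.8, 210.5], [351.5, 216.3]]
```

>>> drive_tool(
  targets="2.6 4.6 -1.9 0 0 0;2.6 4.6 -1.9 0 0 0;2.6 4.6 -1.9 0 0 0;2.6 4.6 -1.9 0 0 0;2.6 4.6 -1.9 0 0 0;2.6 4.6 -1.9 0 0 0;0 0 0 0 0 10.6;0 0 0 0 0 10.6;0 0 0 0 0 10.6;0 0 0 0 0 10.6;0 0 0 0 0 10.6;0 0 0 0 0 10.6",
  hand=0,
  newtons=20,
)

```text
time: 1.6
tool_pos: [296.4, 308.9, 340.3]
tool_rot: [[0.063, -0.998, -0.0], [-0.998, -0.063, -0.0], [0.0, 0.0, -1.0]]
force: [0.1, 0.4, -0.7]
opening: 0.1
grip_force: 0.0
```

>>> drive_tool(
  targets="4.3 -3.8 0 0 0 0;4.3 -3.8 0 0 0 0;4.3 -3.8 0 0 0 0;4.3 -3.8 0 0 0 0;4.3 -3.8 0 0 0 0;4.3 -3.8 0 0 0 0;4.3 -3.8 0 0 0 0;4.3 -3.8 0 0 0 0;4.3 -3.8 0 0 0 0;4.3 -3.8 0 0 0 0;0 0 0 0 0 10.5;0 0 0 0 0 10.5",
)

```text
time: 3.1
tool_pos: [705.5, -94.6, 338.7]
tool_rot: [[-0.3, -0.954, -0.003], [-0.954, 0.3, -0.0], [0.001, 0.003, -1.0]]
force: [-0.2, -0.0, -0.3]
opening: 0.6
grip_force: 0.0
```

>>> drive_tool(
  targets="0 0 0 0 0 10.5;0 0 0 0 0 10.5;0 0 0 0 0 10.5;0 0 0 0 0 10.5;0 0 0 0 0 10.5;0 0 0 0 0 10.5;0 0 0 0 0 0",
)

```text
time: 3.98
tool_pos: [705.1, -93.5, 340.0]
tool_rot: [[-0.985, -0.174, -0.001], [-0.174, 0.985, 0.0], [0.001, 0.0, -1.0]]
force: [-0.1, 0.3, 0.1]
opening: 0.6
grip_force: 0.0
```

```bash
cat >> h.py <<'E'
def rel(m):
    s=r.read_state();return (np.array(s['tool_rot']).T@(w(m)-np.array(s['tool_pos']))/10).round(2)
def here():
    s=r.read_state();Rt=np.array(s['tool_rot']);return s['time'],((np.array(s['tool_pos'])-O)@R).round(1),np.degrees(np.arctan2(Rt[1,0],Rt[0,0])).round(2)
E
python3 -c "
from h import *
print(here(),rel((85,0,290)),rel((61,0,284)))"
```

```text
(3.975, array([103.4,   2.6, 340. ]), np.float64(-169.98)) [ 1.84 -0.24  5.  ] [ 4.23 -0.2   5.6 ]
```

>>> drive_tool(
  targets="0.9 -0.1 2.5 0 0 1;0.9 -0.1 2.5 0 0 0;1.2 0 0.3 0 0 0;1.2 0 0.3 0 0 0;1.6 0 1.1 0 0 0;1.6 0 1.1 0 0 0;1.5 0 1.4 0 0 0;1.4 0 1.4 0 0 0;1.2 0 1.6 0 0 0;1.2 0 1.7 0 0 0;0 0 0 0 0 0",
)

```text
time: 5.35
tool_pos: [579.3, -115.6, 202.1]
tool_rot: [[-0.988, -0.157, 0.0], [-0.157, 0.988, 0.0], [-0.0, 0.0, -1.0]]
force: [0.1, 0.4, 0.9]
opening: 0.3
grip_force: 0.2
```

```bash
python3 -c "
from h import *
print(here(),rel((-41,0,165)))
p,d=grab('side');cv2.imwrite('pics/s1.png',cv2.resize(p[100:340,230:470],(600,600))[...,::-1])"
```

```text
(5.35, array([-24.4,   0.7, 202.1]), np.float64(-170.99)) [ 1.66 -0.08  3.71]
```

View pics/s1.png

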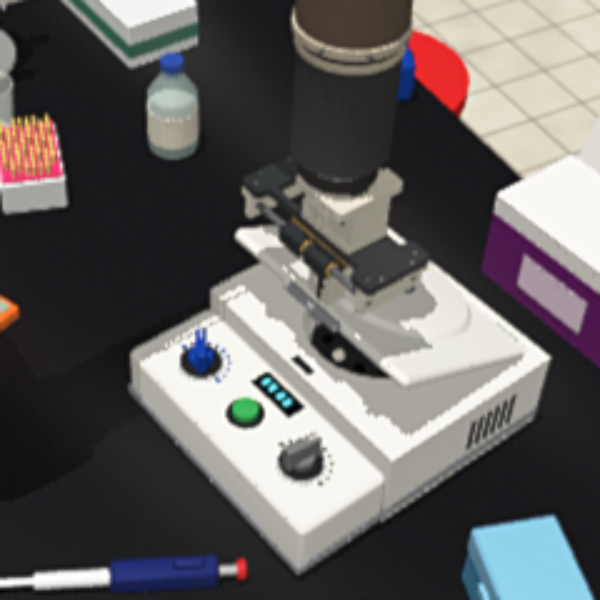

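The fingers rest behind the front edge and the lid is partly down, following them; dials and button are untouched. I'll continue along the arc.

>>> drive_tool(
  targets="0.9 0 1.8 0 0 0;0.8 0 1.9 0 0 0;0.3 0 1 0 0 0;0.25 0 1 0 0 0;0.2 0 1 0 0 0;0.1 0 0.8 0 0 0;0 0 0.3 0 0 0;0 0 0.2 0 0 0;0 0 0 0 0 0",
)

```text
time: 6.52
tool_pos: [555.8, -119.5, 125.0]
tool_rot: [[-0.988, -0.157, 0.002], [-0.157, 0.988, -0.001], [-0.002, -0.001, -1.0]]
force: [-9.3, 4.8, 27.7]
opening: 0.4
grip_force: 13.9
```

>>> drive_tool(
  targets="0 0 -1 0 0 0;0 0 -3 0 0 0;0 0 -3 0 0 0;4 -4 0 0 0 -9;3.5 -4.5 0 0 0 -9;0 0 0 0 0 -9;0 0 0 0 0 -9;0 0 0 0 0 -9;0 0 0 0 0 -9;0 0 0 0 0 0",
  hand=0.5,
)

```text
time: 7.78
tool_pos: [501.8, -218.8, 191.1]
tool_rot: [[-0.456, -0.89, -0.001], [-0.89, 0.456, 0.0], [0.0, 0.001, -1.0]]
force: [-0.7, 0.2, 0.4]
opening: 44.2
grip_force: 0.0
```

```bash
python3 - <<'E'
from h import *
p,d=grab('side');a=p[160:300,270:470];t,d2=grab('top')
cv2.imwrite('pics/s2.png',np.vstack([cv2.resize(a,(420,294)),cv2.resize(t[110:250,280:480],(420,294))])[...,::-1])
print(here(),rel((-122,85,97)))
for n,dd in(('side',d),('top',d2)):
    M=(unproj(n,dd)-O)@R
    m=(abs(M[...,0]+50)<8)&(abs(M[...,1]+80)<40)&(M[...,2]>90)&(M[...,2]<300);print('lid front z',np.median(M[m][:,2]))
E
```

```text
(7.875, array([-117. ,  -88.9,  191.3]), np.float64(-117.26)) [-13.71  10.7    9.43]
lid front z 118.52758892936095
lid front z 101.91499509945811
```

View pics/s2.png

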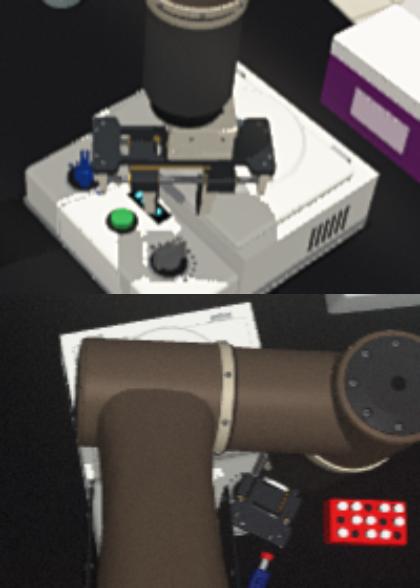

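>>> drive_tool(
  targets="-3.5 2.7 0 0 0 0;-3.5 2.7 0 0 0 0;-3.5 2.7 0 0 0 0;-3.2 2.6 0 0 0 0;0 0 3 0 0 0;0 0 2 0 0 0;0 0 0 0 0 0",
)

```text
time: 8.75
tool_pos: [468.2, -48.2, 140.4]
tool_rot: [[-0.457, -0.89, -0.003], [-0.89, 0.457, -0.001], [0.002, 0.002, -1.0]]
force: [0.4, -0.3, 0.3]
opening: 43.2
grip_force: 0.0
```

```bash
python3 - <<'E'
from h import *
p,d=grab('side')
cv2.imwrite('pics/s3.png',cv2.resize(p[180:300,260:420],(800,600),interpolation=cv2.INTER_CUBIC)[...,::-1])
print(here(),rel((-122,85,97)))
M=(unproj('side',d)-O)@R
m=(abs(M[...,0]+50)<10)&(abs(M[...,1]+40)<60)&(M[...,2]>105)&(M[...,2]<135);print('lid front z',m.sum(),np.percentile(M[m][:,2],[10,50,90]))
E
```

```text
(8.8, array([-122.6,   84.7,  141.5]), np.float64(-117.14)) [-0.06 -0.04  4.45]
lid front z 350 [109.24017206 122.95022604 126.52093446]
```

View pics/s3.png

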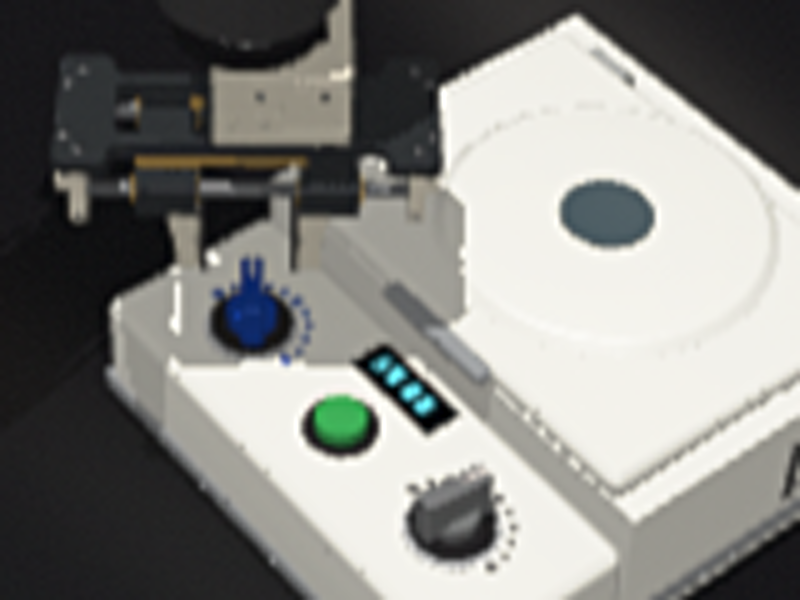

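The lid is shut flat; the fingers (columns about 190 and 300) bracket the blue bar (about 250, 300), whose pointer end aims straight away from the camera (stop 2). Descending and gripping.

>>> drive_tool(
  targets="0 0 2 0 0 0;0 0 1.5 0 0 0;0 0 0.7 0 0 0;0 0 0 0 0 0",
)

```text
time: 9.3
tool_pos: [469.5, -48.3, 99.9]
tool_rot: [[-0.455, -0.89, 0.0], [-0.89, 0.455, -0.0], [0.0, -0.0, -1.0]]
force: [0.7, -0.1, 0.6]
opening: 43.6
grip_force: 0.0
```

>>> drive_tool(
  targets="0 0 0 0 0 0;0 0 0 0 0 0;0 0 0 0 0 0;0 0 0 0 0 0;0 0 0 0 0 0",
  hand=0,
  newtons=15,
)

```text
time: 9.93
tool_pos: [470.1, -48.4, 99.9]
tool_rot: [[-0.454, -0.891, 0.001], [-0.891, 0.454, -0.0], [-0.0, -0.001, -1.0]]
force: [3.4, -4.4, -0.7]
opening: 12.0
grip_force: 15.0
```

>>> drive_tool(
  targets="0 -0.05 0 0 0 9;0 0 0 0 0 9;0 0 0 0 0 9;0 0 0 0 0 9;0 0 0 0 0 9;0 0 0 0 0 9;0 0 0 0 0 9;0 0 0 0 0 9;0 0 0 0 0 9;0 0 0 0 0 9;0 0 0 0 0 0;0 0 0 0 0 0",
)

```text
time: 11.42
tool_pos: [470.2, -49.0, 99.8]
tool_rot: [[-0.891, 0.454, 0.001], [0.454, 0.891, -0.001], [-0.001, -0.001, -1.0]]
force: [3.6, -6.7, -1.4]
opening: 12.4
grip_force: 15.0
```

>>> drive_tool(
  targets="0 0 0 0 0 0;0 0 0 0 0 0;0 0 0 0 0 0;0 0 0 0 0 0;0 0 -3 0 0 0;0 0 -3 0 0 0;0 0 0 0 0 0",
  hand=0.5,
)

```text
time: 12.3
tool_pos: [471.2, -48.0, 161.8]
tool_rot: [[-0.891, 0.454, 0.004], [0.454, 0.891, 0.001], [-0.003, 0.003, -1.0]]
force: [0.2, 0.8, -0.5]
opening: 43.9
grip_force: 0.0
```

```bash
python3 - <<'E'
from h import *
p,d=grab('side')
cv2.imwrite('pics/s4.png',cv2.resize(p[200:290,270:390],(800,600),interpolation=cv2.INTER_CUBIC)[...,::-1])
print(here(),rel((-127,0,110)))
for st in(6,7,8):
    a=np.radians(90-18*st);print(st,((proj('side',[w((-122+s*20*np.cos(a),85+s*20*np.sin(a),120.5)) for s in(1,-1)])-[270,200])*800/120).round().tolist())
E
```

```text
(12.35, array([-121.4,   84.7,  160.4]), np.float64(152.95)) [-4.53 -7.18  5.04]
6 [[310.0, 229.0], [215.0, 251.0]]
7 [[312.0, 240.0], [213.0, 240.0]]
8 [[310.0, 252.0], [215.0, 229.0]]
```

View pics/s4.png

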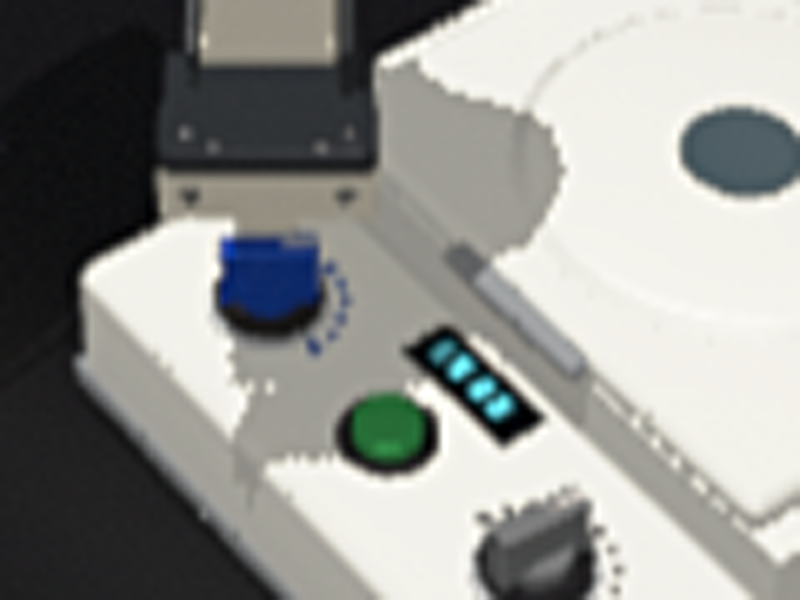

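The dial's bar lies level at row 240, matching stop 7 (five clicks). Now the button.

>>> drive_tool(
  targets="-2.2 -3.6 0 0 0 0;-2.3 -3.6 0 0 0 0;0 0 0 0 0 0;0 0 0 0 0 0;0 0 2.5 0 0 0;0 0 2.5 0 0 0;0 0 0.8 0 0 0;0 0 0 0 0 0",
  hand=0,
)

```text
time: 13.35
tool_pos: [476.9, -132.5, 101.4]
tool_rot: [[-0.891, 0.454, -0.001], [0.454, 0.891, -0.0], [0.001, -0.001, -1.0]]
force: [-0.5, -0.6, 0.6]
opening: 0.7
grip_force: 0.0
```

>>> drive_tool(
  targets="0 0 0.4 0 0 0;0 0 0.4 0 0 0;0 0 0.3 0 0 0;0 0 0 0 0 0",
)

```text
time: 13.85
tool_pos: [477.9, -132.8, 92.1]
tool_rot: [[-0.891, 0.454, 0.002], [0.454, 0.891, -0.0], [-0.002, 0.001, -1.0]]
force: [-4.3, 3.6, 15.2]
opening: 0.6
grip_force: 7.5
```

Fully down (92 mm, 15 N). Release and back off, then check.

>>> drive_tool(
  targets="0 0 0 0 0 0;0 0 -2 0 0 0;0 0 -5 0 0 0;0 0 -5 0 0 0;0 0 -5 0 0 0;0 0 0 0 0 0;0 0 0 0 0 0;0 0 0 0 0 0",
)

```text
time: 14.85
tool_pos: [476.3, -133.0, 259.2]
tool_rot: [[-0.891, 0.455, -0.002], [0.455, 0.891, 0.0], [0.002, -0.001, -1.0]]
force: [-0.0, 0.6, 0.0]
opening: 0.2
grip_force: 0.0
```

```bash
python3 - <<'E'
from h import *
p,d=grab('side')
cv2.imwrite('pics/s5.png',cv2.resize(p[160:310,260:460],(800,600),interpolation=cv2.INTER_CUBIC)[...,::-1])
print(here(),r.read_state()['force'])
E
```

```text
(14.9, array([-1.288e+02, -1.000e-01,  2.593e+02]), np.float64(152.94)) [ 0.36621102 -0.76991163  0.40255487]
```

View pics/s5.png

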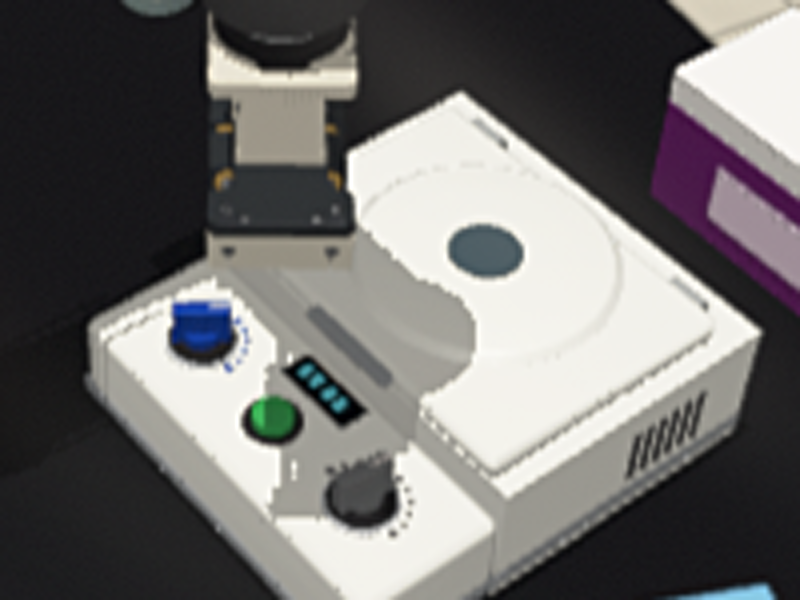

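The lid is shut, the blue bar (200, 310) stays at stop 7, the button (272, 415) is up again, and the grey dial looks unchanged.

```bash
python3 -c "
from h import *
print(r.hand_in())"
```

```text
the job is handed in; nothing more can be done
None
```

I pressed the lid shut, turned the speed dial five clicks clockwise (stop 2 to stop 7), and pressed and released the start button. I then handed in the job at about 15 s. The last picture shows all three as required and the timer dial unchanged, but the hand-in gave no verdict.

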